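# Stand the sign boards in their tightest plinth slots

## Robot

A 6-joint arm with a two-finger parallel gripper is mounted at the origin on the work surface. World frame = base frame: x ahead of the robot, y to its left, z up, the work surface at z = 0. Lengths are in m, angles in rad, forces in N, time in s.
With the tool pointing down it reaches from about 0.275 to 0.75 m from the base axis. Payload 10.2 kg.
Tool frame: the origin (TCP) lies midway between the tips of the shut fingers; the grasp point (between the pads) lies 19 mm behind it; z points along the fingers, y is the line along which they close (so a half turn about z gives the same grasp; the last joint's range is limited). The gripper opens to 85 mm and grips with 20 to 120 N. Pads are 22 mm wide; open, the fingers measure 114 mm over their backs; the gripper's body (76 mm by 85 mm) begins 54 mm behind the grasp point. The pads swing forward as they close: fully open they stand 13 mm farther back than shut.
Start: joints at [-1.483, 0.313, 1.498, -0, 1.331, -0.223], TCP at [0.161, -0.5, 0.231] pointing down, gripper open.
Joint ranges: [-2.94, 2.94], [-0.97, 2.17], [0.19, 2.56], [-1.23, 4.37], [0.02, 3.11], [-2.88, 2.88]. Speed limits (rad/s): [2.39, 2.39, 3.01, 3.14, 3.14, 3.14].

## Interface

Orientations are given as a unit quaternion [w, x, y, z].
In Python, from station import state, grab_frame, arm gives the robot as it stands.
- The arm moves only by the tool move_arm, never from a script. Its arguments are lists of equal length, an entry for each row: "twist": the turn, a rotation vector about the tool's x, y, z in units of 120 degrees (1.0 is 120 degrees), a list of three; "travel": the shift along the tool's x, y, z in units of 0.3 m (1.0 is 0.3 m), a list of three; "hand": the gripper command: -1 is fully open, 1 is shut, values between are in proportion. A call has 1 to 10 rows; each row is the pose to reach, as a shift and turn from the pose commanded when the call began, along the tool's axes at that moment; what a row does not reach only later rows make up. A row lasts 1/10 s, in which the tool goes at most 50 mm and 8.59 degrees, less where a joint would pass 70% of its speed; a pose out of reach is approached as far as the arm can. A call with a number of a shift or a turn outside -1 to 1 is refused whole. A call with a gripper value outside its range is refused whole. The fingers move at their own pace and stop on an object; the grip force is fixed at half the most. Time passes only in rows, so rows that repeat a pose let the fingers close. It gives the time, the measured TCP pose, the force, the opening and the grip force at its end, in the units of the state.
- state(): the state, without advancing time (a new reading comes with each control period).
- grab_frame(name): name is "side" or "top"; returns a dict with "img" (420x560x3 uint8, red, green, blue), "camera_matrix" (3x3 intrinsics, pixels), "pose" (4x4, takes a point from camera to world coordinates). Camera axes: x right, y down, z forward; pixel columns grow to the right and rows downward; lengths in m; the calibration is good to about 2 mm. A picture is of the moment at which its call begins. There is no depth.
- arm.hand_in(): hands the job in; it is judged then, once.
The state is a dict: "clock": time; "q": joint angles; "qd": joint speeds; "joint_torque": joint torques, N m; "tool_pos": TCP position; "orientation": TCP orientation; "wrist_force": force on the tool from outside, world axes, zero at the start; "ft_torque": the same for the moment, N m; "finger_gap": opening from 0.0 (shut) to 1.0 (fully open); "gripper_force": force on a finger pad.
Only numpy, scipy, OpenCV 4.12 (cv2) and the standard library are available. Lean on these libraries where they do the work, as an engineer would, in place of code of your own. Each camera call takes 0.05 s, during which the arm holds its last target. There are 200 camera calls.

## Task

Take the two wooden sign boards from the two side-by-side front stalls of the small stand and set each one upright in the slotted plinth, in the narrowest slot that accepts it without forcing, lowered fully home on the slot's floor, not overhanging the plinth's edges, and let go. Leave the single board in the back stall where it is, and do not disturb the lantern, the jar or the candlestick.

Things in the scene. Friction and masses are not known exactly. Their poses are not given: they have to be found in the camera images.
- plinth: fixed pale wooden bar, 84 (x) by 180 (y) mm, 40 mm tall, origin under its centre. Four open-ended slots run across it along x, centres at y = +72, +30, -16, -66 mm, 8, 12, 16, 20 mm wide, 32 mm ribs between; floors 10 mm above the table. Mouth edges bevelled 3 mm wide, 6 mm deep: a board too thick for a slot stops within about 5 mm below its mouth. Place and yaw vary.
- slot_1 (a point): centre of the mouth (level of the rib tops, 40 mm above the table) of the plinth's slot number 1, 8 mm wide, 30 mm deep. x runs along the slot, y across it, z up.
- slot_2 (a point): centre of the mouth (level of the rib tops, 40 mm above the table) of the plinth's slot number 2, 12 mm wide, 30 mm deep. x runs along the slot, y across it, z up.
- slot_3 (a point): centre of the mouth (level of the rib tops, 40 mm above the table) of the plinth's slot number 3, 16 mm wide, 30 mm deep. x runs along the slot, y across it, z up.
- slot_4 (a point): centre of the mouth (level of the rib tops, 40 mm above the table) of the plinth's slot number 4, 20 mm wide, 30 mm deep. x runs along the slot, y across it, z up.
- board_a_mid (a point): centre (half-way up) of a blank upright wooden sign board, 60 mm wide (its x) and 100 mm tall (its z), 30 to 95 g. The three boards differ only in thickness (along its y), somewhere from 9 to 19 mm and not told here: each fits one of the plinth's slots with 2 mm to spare and is 2 mm too thick for the next narrower one. At the start it stands on its short edge in one of the stand's stalls; which board is in which stall varies.
- board_b_mid (a point): centre (half-way up) of a blank upright wooden sign board, 60 mm wide (its x) and 100 mm tall (its z), 30 to 95 g. The three boards differ only in thickness (along its y), somewhere from 9 to 19 mm and not told here: each fits one of the plinth's slots with 2 mm to spare and is 2 mm too thick for the next narrower one. At the start it stands on its short edge in one of the stand's stalls; which board is in which stall varies.
- board_c_mid (a point): centre (half-way up) of a blank upright wooden sign board, 60 mm wide (its x) and 100 mm tall (its z), 30 to 95 g. The three boards differ only in thickness (along its y), somewhere from 9 to 19 mm and not told here: each fits one of the plinth's slots with 2 mm to spare and is 2 mm too thick for the next narrower one. At the start it stands on its short edge in one of the stand's stalls; which board is in which stall varies.
- stall_left (a point): centre of the floor, 10 mm above the table, of the stand's front stall on its +y side; x points along the stall (along the board's 60 mm width), away from the robot. The stall is a 24 mm gap between two rails 25 mm tall.
- stall_right (a point): centre of the floor, 10 mm above the table, of the stand's front stall on its -y side, 76 mm from the left one; x points along the stall (along the board's 60 mm width), away from the robot. The stall is a 24 mm gap between two rails 25 mm tall.
- stall_back (a point): centre of the floor, 10 mm above the table, of the stand's single back stall, 84 mm behind the middle of the two front ones (its board stays there); x points along the stall (along the board's 60 mm width), away from the robot. The stall is a 24 mm gap between two rails 25 mm tall.
- lantern_mid (a point): half-way up a loose black metal and glass lantern, 80 x 80 mm, 172 mm tall, 0.7 kg, standing between the stand and the plinth; leave alone.
- wax_jar_mid (a point): half-way up a loose lidded jar, 68 mm across, 85 mm tall, beyond the plinth; leave alone.
- candlestick_mid (a point): a point 100 mm up a loose brass candlestick with its candle, foot 80 mm across, 215 mm tall, outside the stand; leave alone.
Mind the look-alikes: they are no part of the job. What is shaped like the part that bears board_a_mid but yellow is not meant. Leave any yellow look-alike of the part that bears board_c_mid alone.

How it is judged:
By the outcome, as a careful person would: the job done as asked, in the order asked, and still so for the second after the job is handed in, with the robot touching nothing.
It also fails if it takes over 72 s, if anything falls off the work surface, if the arm or the gripper's body presses on something with over 40 N, if the wrist force passes 120 N, or if a joint passes its speed limit or range.

## Working session

There is one attempt and no reset: what is moved stays moved. The work goes in short steps, Python scripts to look and compute and a tool call to move; the robot and the scene stay as the last step left them, time stands still between calls to the robot, and variables do not carry over. Pictures are saved under pics/ and viewed, at most 10 in all, crops included, and the job is handed in when it is done.

Besides the shell and the picture viewer there is one more tool, called after ">>>" as a command line: name --argument value ..., lists and objects as JSON in quotes. move_arm: Moves the arm, as the interface text tells. Shifts and turns lie within -1 to 1; 1 stands for 0.3 m of shift or 120 degrees of turn. Its arguments: {"type":"object","properties":{"twist":{"type":"array","items":{"type":"array","items":{"type":"number"}}},"travel":{"type":"array","items":{"type":"array","items":{"type":"number"}}},"hand":{"type":"array","items":{"type":"number"}}},"required":["twist","travel","hand"]}

```bash
mkdir -p pics; ls
python3 - <<'E'
from station import state, grab_frame
import cv2,numpy as np,pickle
fs={}
for n in("top","side"):
    f=grab_frame(n);fs[n]=f
    cv2.imwrite(f"pics/{n}0.png",f["img"][:,:,::-1]); print(n,f["camera_matrix"].round(1).tolist(),f["pose"].round(3).tolist())
pickle.dump(fs,open("f0.pkl","wb"))
s=state();print(s)
E
```

```text
pics
top [[508.3, 0.0, 282.4], [0.0, 508.3, 202.9], [0.0, 0.0, 1.0]] [[-0.01, -0.995, 0.1, 0.443], [-1.0, 0.01, -0.001, -0.066], [0.0, -0.1, -0.995, 1.256], [0.0, 0.0, 0.0, 1.0]]
side [[506.1, 0.0, 277.4], [0.0, 506.1, 207.3], [0.0, 0.0, 1.0]] [[-0.823, -0.314, 0.474, -0.021], [-0.568, 0.429, -0.702, 0.786], [0.017, -0.847, -0.531, 0.762], [0.0, 0.0, 0.0, 1.0]]
{'clock': 0.1, 'q': array([-1.48339831e+00,  3.13369117e-01,  1.49835572e+00,  4.87944015e-05,
        1.33099815e+00, -2.23431380e-01]), 'qd': array([-0.00010145,  0.00040944, -0.00256292, -0.00014829,  0.00085429,
        0.00191669]), 'joint_torque': array([ 3.69972709e-03, -4.12897038e+01, -2.60137957e+01, -7.98929204e-05,
        3.05663190e-03, -1.05768844e-06]), 'tool_pos': array([ 0.16053478, -0.49961685,  0.23080709]), 'orientation': array([-5.62246483e-04,  9.87948165e-01,  1.54784052e-01,  6.20519574e-05]), 'wrist_force': array([ 0.0502948 , -0.71086346,  0.93807728]), 'ft_torque': array([ 0.0266964 ,  0.02052434, -0.00407074]), 'gripper_force': 0.0, 'finger_gap': 1.0023427054660166}
```

View pics/top0.png

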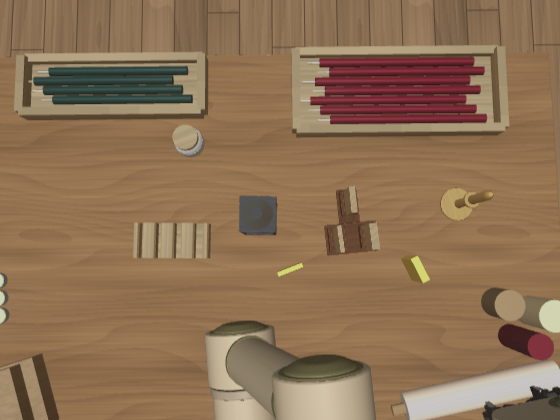

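View pics/side0.png

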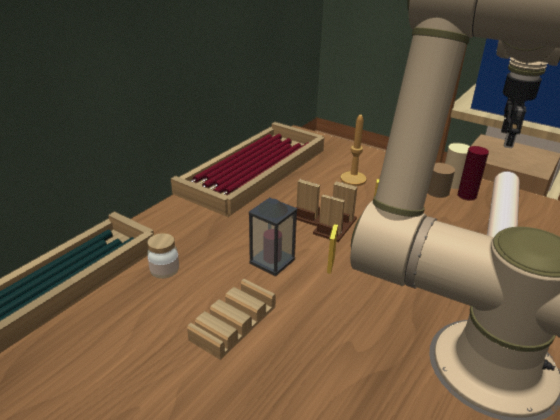

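The top view shows the plinth at about (172,241), the lantern at (258,215), the stand at (350,222) and the candlestick at (457,204). Candidates for a board:
- the brown boards in the front stalls, at about (337,237) and (373,236)
- the brown board in the back stall, at about (350,200), which stays
- the yellow look-alikes at (290,270) and (418,270), which are not meant

I choose the two brown front boards and will check them in one close crop.

Run:
```python
import cv2,numpy as np,pickle
fs=pickle.load(open("f0.pkl","rb"));t=fs["top"]["img"][:,:,::-1];s=fs["side"]["img"][:,:,::-1]
r=lambda im,x,y,w,h,k:cv2.resize(im[y:y+h,x:x+w],(w*k,h*k),interpolation=cv2.INTER_CUBIC)
a=r(t,320,180,66,80,6);b=r(t,128,215,88,50,4);c=r(s,290,170,75,75,5)
can=np.zeros((600,800,3),np.uint8)
can[:480,:396]=a; can[:200,400:752]=b; can[205:580,400:775]=c
cv2.imwrite("pics/crop1.png",can)
```

```text
(no output)
```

View pics/crop1.png

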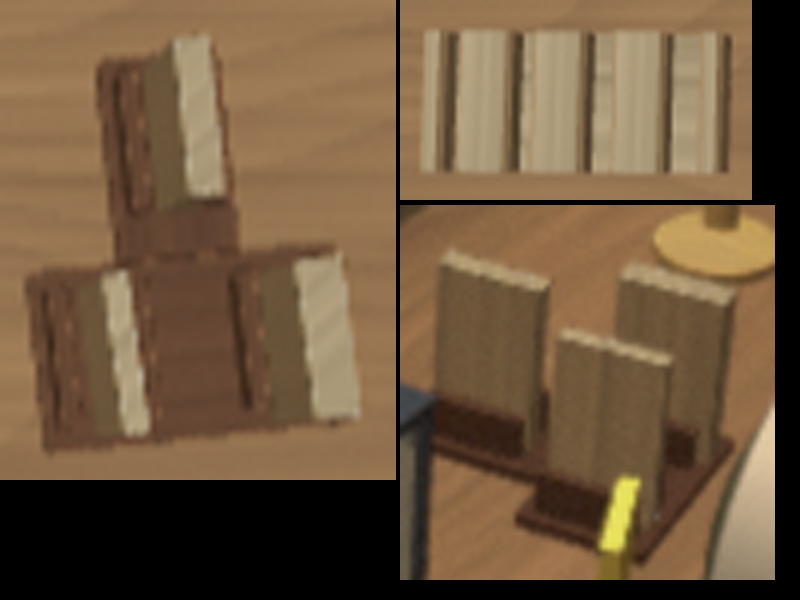

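The crop confirms brown boards in all three stalls. The left front one is thin (about 4 px, roughly 10 mm), the right front one is thick (about 8 px, roughly 18 mm) and the back one is in between (about 14 mm). The plinth's narrow slot is on its left (+y) side. Next I measure.

```bash
cat > h.py <<'E'
import cv2,numpy as np
from scipy.spatial.transform import Rotation as R
def ray(f,u,v,z):
    K=f["camera_matrix"];T=f["pose"]
    p=np.stack([np.ravel(u),np.ravel(v),np.ones(np.size(u))]).astype(float)
    d=T[:3,:3]@np.linalg.inv(K)@p; o=T[:3,3:]
    return (o+d*((z-o[2])/d[2])).T
def proj(f,P):
    T=np.linalg.inv(f["pose"]);q=f["camera_matrix"]@(T[:3,:3]@np.atleast_2d(P).T+T[:3,3:]);return (q[:2]/q[2]).T
def rects(f,box,fn,z,k=8,amin=15):
    """blobs of mask fn(img float BGR-less RGB) in box x,y,w,h -> world centre, sizes, yaw on plane z"""
    x,y,w,h=box;im=f["img"][y:y+h,x:x+w]
    up=cv2.resize(im,(w*k,h*k),interpolation=cv2.INTER_CUBIC)
    m=fn(up.astype(float)).astype(np.uint8)
    out=[]
    for c in cv2.findContours(m,cv2.RETR_EXTERNAL,cv2.CHAIN_APPROX_NONE)[0]:
        if cv2.contourArea(c)<amin*k*k: continue
        uv=(c[:,0,:]+.5)/k-.5+[x,y]
        W=ray(f,uv[:,0],uv[:,1],z)[:,:2]
        rc=cv2.minAreaRect((W*1000).astype(np.float32))
        out.append((np.round(np.array(rc[0]),1).tolist(),np.round(rc[1],1).tolist(),round(rc[2],1),round(cv2.contourArea((W*1000).astype(np.float32)))))
    return out
E
python3 - <<'E'
from h import *
import pickle
fs=pickle.load(open("f0.pkl","rb"));t=fs["top"];s=fs["side"]
for n,(x,y) in dict(top=(350,195),l=(341,238),r=(375,235),wood=(330,190),ply=(155,240),tab=(130,270),dark=(366,238)).items(): print(n,t["img"][y,x])
br=lambda th:(lambda u:(u.min(2)>th))
for th in(105,115,125):
  print("boards",th,rects(t,(320,180,66,80),br(th),.11))
for th in(85,95):
  print("plinth",th,rects(t,(128,215,88,50),br(th),.04))
print("lantern",rects(t,(232,190,52,50),lambda u:u.max(2)<70,.172,amin=200))
print("cand foot",ray(t,457,204,0.01),"jar lid",ray(t,186,134,.085))
E
```

```text
top [176 158 128]
l [171 153 121]
r [175 157 124]
wood [151 117  82]
ply [131 106  74]
tab [158 122  86]
dark [104  83  57]
boards 105 [([476.2, -197.3], [60.5, 10.5], 6.9, 497), ([480.9, -273.4], [61.5, 18.5], 5.0, 959), ([565.5, -226.9], [60.6, 13.9], 4.3, 716)]
boards 115 [([476.3, -197.3], [59.7, 10.0], 6.8, 439), ([480.5, -273.4], [59.6, 17.6], 4.9, 866), ([565.2, -226.9], [59.4, 13.3], 4.2, 638)]
boards 125 [([494.1, -195.2], [7.3, 23.7], 88.8, 122)]
plinth 85 [([423.8, 207.0], [56.7, 7.4], 89.5, 195), ([476.4, 127.4], [27.0, 88.1], 89.4, 2274), ([478.1, 213.3], [34.8, 87.9], 88.3, 2923), ([477.7, 167.8], [40.1, 88.6], 88.8, 3386), ([479.7, 291.3], [22.9, 87.8], 88.6, 982), ([479.1, 254.9], [29.6, 88.7], 89.1, 2519), ([531.4, 145.3], [48.5, 8.4], 89.5, 247)]
plinth 95 [([476.7, 127.5], [26.0, 85.7], 89.4, 2116), ([478.2, 213.6], [33.7, 85.5], 88.4, 2757), ([477.7, 168.1], [38.9, 86.2], 88.8, 3209), ([479.1, 255.2], [28.4, 86.3], 89.1, 2337), ([479.7, 285.5], [9.8, 85.8], 88.7, 750)]
lantern []
cand foot [[ 0.56058665 -0.49729301  0.01      ]] jar lid [[0.72454527 0.15735647 0.085     ]]
```

Run:
```python
from h import *
import pickle
fs=pickle.load(open("f0.pkl","rb"));t=fs["top"];s=fs["side"]
g=t["img"].astype(np.float32).mean(2)
yaw=np.radians(-1.1);e1=np.array([np.cos(yaw),np.sin(yaw),0]);e2=np.array([-e1[1],e1[0],0])
ys=np.arange(-105,105,1.5)/1000
xs=np.linspace(-.03,.03,30)
P=np.array([.478,.200,.04])+xs[None,:,None]*e1+ys[:,None,None]*e2
uv=proj(t,P.reshape(-1,3)).astype(np.float32).reshape(len(ys),30,2)
v=cv2.remap(g,uv[...,0],uv[...,1],cv2.INTER_CUBIC).mean(1)
print([(round(float(a)*1000+200,1),int(b)) for a,b in zip(ys,v)])
# x edges across ribs (y=+5..)
xs2=np.arange(-56,56,2)/1000
P=np.array([.478,.200,.04])+xs2[:,None,None]*e1+np.linspace(.005,.02,10)[None,:,None]*e2
uv=proj(t,P.reshape(-1,3)).astype(np.float32).reshape(len(xs2),10,2)
v=cv2.remap(g,uv[...,0],uv[...,1],cv2.INTER_CUBIC).mean(1)
print([(round(float(a)*1000+478),int(b)) for a,b in zip(xs2,v)])
for y in range(196,236,6): print(t["img"][y,232:286:4].mean(1).astype(int).tolist())
print("lant top corners guess",ray(t,[239,277,276,241],[197,197,233,234],.172).round(3).tolist())
```

```text
[(95.0, 113), (96.5, 113), (98.0, 113), (99.5, 113), (101.0, 113), (102.5, 115), (104.0, 113), (105.5, 98), (107.0, 77), (108.5, 66), (110.0, 75), (111.5, 90), (113.0, 98), (114.5, 122), (116.0, 148), (117.5, 155), (119.0, 153), (120.5, 148), (122.0, 143), (123.5, 139), (125.0, 141), (126.5, 145), (128.0, 147), (129.5, 147), (131.0, 147), (132.5, 147), (134.0, 147), (135.5, 147), (137.0, 148), (138.5, 150), (140.0, 128), (141.5, 83), (143.0, 62), (144.5, 76), (146.0, 93), (147.5, 107), (149.0, 123), (150.5, 139), (152.0, 147), (153.5, 148), (155.0, 147), (156.5, 148), (158.0, 151), (159.5, 154), (161.0, 154), (162.5, 150), (164.0, 148), (165.5, 149), (167.0, 151), (168.5, 154), (170.0, 156), (171.5, 158), (173.0, 158), (174.5, 149), (176.0, 141), (177.5, 145), (179.0, 148), (180.5, 148), (182.0, 148), (183.5, 150), (185.0, 149), (186.5, 133), (188.0, 95), (189.5, 65), (191.0, 62), (192.5, 80), (194.0, 97), (195.5, 107), (197.0, 121), (198.5, 139), (200.0, 147), (201.5, 148), (203.0, 147), (204.5, 148), (206.0, 150), (207.5, 154), (209.0, 154), (210.5, 150), (212.0, 148), (213.5, 148)
[... 1352 characters left out ...]
8, 154), (510, 154), (512, 154), (514, 154), (516, 154), (518, 149), (520, 131), (522, 113), (524, 108), (526, 114), (528, 117), (530, 120), (532, 121)]
[121, 119, 90, 84, 87, 85, 86, 90, 89, 89, 109, 107, 120, 119]
[118, 117, 84, 83, 80, 80, 80, 78, 76, 82, 84, 72, 118, 118]
[113, 113, 83, 82, 80, 81, 83, 78, 73, 73, 81, 74, 115, 117]
[118, 119, 85, 78, 79, 84, 83, 83, 71, 73, 72, 84, 115, 116]
[115, 112, 84, 80, 79, 79, 75, 73, 71, 71, 83, 87, 113, 115]
[113, 115, 82, 81, 79, 76, 77, 75, 74, 82, 82, 83, 118, 117]
[115, 116, 100, 61, 76, 79, 77, 72, 69, 70, 71, 86, 110, 110]
lant top corners guess [[0.565, 0.026, 0.172], [0.564, -0.056, 0.172], [0.487, -0.053, 0.172], [0.485, 0.022, 0.172]]
```

Thicknesses come out at 10 mm (left front), 18 mm (right front) and 14 mm (back). So the left board goes in slot 2 (12 mm) and the right board in slot 4 (20 mm). The plinth centre is about (0.478, 0.2014) with yaw -1.1°. Next is a helper that turns a target pose into move units.

```bash
cat >> h.py <<'E'
def plan(pos,yaw,frm=None):
    """target TCP pos (m), yaw of tool x (deg), tool down -> travel, twist in units; frm=(pos,yaw) commanded start, else state"""
    from station import state
    down=lambda y:R.from_euler('z',y,degrees=True)*R.from_euler('x',180,degrees=True)
    if frm is None:
        s=state();q=s["orientation"];p0=s["tool_pos"];R0=R.from_quat([q[1],q[2],q[3],q[0]])
    else: p0=np.array(frm[0]);R0=down(frm[1])
    tr=R0.inv().apply(np.array(pos)-p0)/.3;tw=np.degrees((R0.inv()*down(yaw)).as_rotvec())/120
    print("travel",tr.round(4).tolist(),"twist",tw.round(4).tolist())
def st():
    from station import state
    s=state();q=s["orientation"];r=R.from_quat([q[1],q[2],q[3],q[0]]);x=r.apply([1,0,0]);z=r.apply([0,0,1])
    print("t",round(s["clock"],2),"p",s["tool_pos"].round(4),"yaw",round(np.degrees(np.arctan2(x[1],x[0])),2),"z",z.round(4),"F",s["wrist_force"].round(1),"gap",round(s["finger_gap"],3),"grip",round(s["gripper_force"],1))
E
python3 - <<'E'
from h import *
st(); plan([.4805,-.2734,.19],4.9); plan([.4805,-.2734,.061],4.9)
E
```

```text
t 0.1 p [ 0.1605 -0.4996  0.2308] yaw 17.81 z [-1.0e-04  1.1e-03 -1.0e+00] F [ 0.1 -0.7  0.9] gap 1.002 grip 0.0
travel [1.246, -0.3916, 0.1368] twist [-0.0005, -0.0001, 0.1076]
travel [1.2459, -0.3911, 0.5668] twist [-0.0005, -0.0001, 0.1076]
```

>>> move_arm --twist '[[0, 0, 0], [0, 0, 0.03], [0, 0, 0.1076], [0, 0, 0.1076], [0, 0, 0.1076], [0, 0, 0.1076]]' --travel '[[0.1, -0.03, -0.12], [0.25, -0.08, -0.12], [0.4, -0.13, -0.12], [0.55, -0.17, -0.1], [0.7, -0.22, -0.1], [0.85, -0.27, -0.05]]' --hand '[-0.3, -0.3, -0.3, -0.3, -0.3, -0.3]'

```text
clock: 0.7
tool_pos: [0.3803, -0.3438, 0.2473]
orientation: [0.001, 0.999, 0.043, 0.001]
wrist_force: [0.1, -0.6, -1.6]
finger_gap: 0.648
gripper_force: 0.0
```

Run:
```python
from h import *
st(); plan([.4805,-.2734,.18],4.9); plan([.4805,-.2734,.061],4.9)
```

```text
t 0.7 p [ 0.3803 -0.3438  0.2473] yaw 4.89 z [ 0.0017 -0.0023 -1.    ] F [ 0.1 -0.6 -1.6] gap 0.648 grip 0.0
travel [0.3525, -0.2058, 0.2244] twist [0.0012, -0.0007, -0.0001]
travel [0.3519, -0.2068, 0.6211] twist [0.0012, -0.0007, -0.0001]
```

>>> move_arm --twist '[[0, 0, 0], [0, 0, 0], [0, 0, 0], [0, 0, 0], [0, 0, 0], [0, 0, 0]]' --travel '[[0.12, -0.07, 0.0], [0.24, -0.14, 0.0], [0.352, -0.206, 0.05], [0.352, -0.206, 0.2], [0.352, -0.206, 0.225], [0.352, -0.206, 0.225]]' --hand '[-0.3, -0.3, -0.3, -0.3, -0.3, -0.3]'

```text
clock: 1.3
tool_pos: [0.4778, -0.2741, 0.1781]
orientation: [-0.001, 0.999, 0.042, -0.001]
wrist_force: [0.4, -0.7, 1.1]
finger_gap: 0.649
gripper_force: 0.0
```

Run:
```python
from h import *
from station import grab_frame
st(); plan([.4805,-.2734,.061],4.9)
a=grab_frame("side")["img"];b=grab_frame("top")["img"]
r=lambda im,x,y,w,h,k:cv2.resize(im[y:y+h,x:x+w],(w*k,h*k),interpolation=cv2.INTER_CUBIC)
cv2.imwrite("pics/hover1.png",np.hstack([r(a,270,100,130,150,3),r(b,300,150,130,150,3)])[:,:,::-1])
```

```text
t 1.3 p [ 0.4778 -0.2741  0.1781] yaw 4.87 z [-0.0023  0.0019 -1.    ] F [ 0.4 -0.7  1.1] gap 0.649 grip 0.0
travel [0.0099, -0.0009, 0.3904] twist [-0.001, 0.001, -0.0002]
```

View pics/hover1.png

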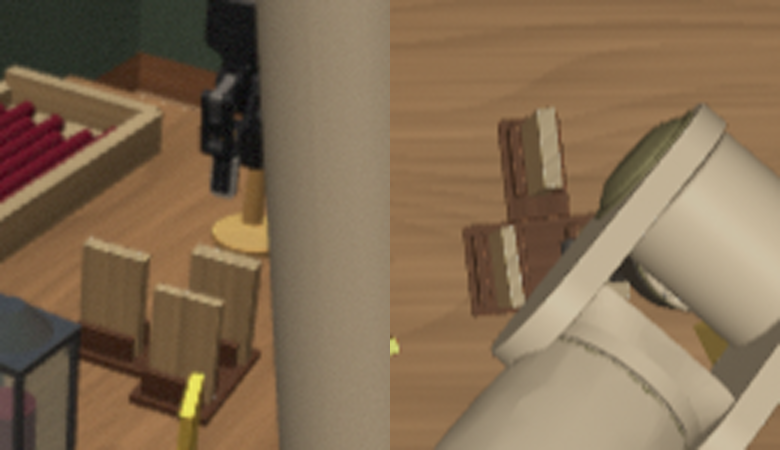

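The hover picture shows the stand undisturbed. The fingers in the side crop, at about (225,150), are above the right front board at (228,290). I lower and grasp.

>>> move_arm --twist '[[0, 0, 0], [0, 0, 0], [0, 0, 0], [0, 0, 0], [0, 0, 0], [0, 0, 0]]' --travel '[[0.005, 0, 0.1], [0.01, 0, 0.2], [0.01, 0, 0.28], [0.01, 0, 0.36], [0.01, 0, 0.39], [0.01, 0, 0.39]]' --hand '[-0.3, -0.3, -0.3, -0.3, -0.3, -0.3]'

```text
clock: 2.0
tool_pos: [0.4815, -0.2745, 0.0623]
orientation: [0.0, 0.999, 0.042, 0.0]
wrist_force: [0.3, 0.3, 0.4]
finger_gap: 0.651
gripper_force: 0.0
```

Run:
```python
from h import *
st()
```

```text
t 2.0 p [ 0.4815 -0.2745  0.0623] yaw 4.85 z [ 2.e-04 -1.e-04 -1.e+00] F [0.3 0.3 0.4] gap 0.651 grip 0.0
```

>>> move_arm --twist '[[0, 0, 0], [0, 0, 0], [0, 0, 0], [0, 0, 0], [0, 0, 0], [0, 0, 0], [0, 0, 0], [0, 0, 0]]' --travel '[[0, 0, 0], [0, 0, 0], [0, 0, 0], [0, 0, 0], [0, 0, 0], [0, 0, 0], [0, 0, 0], [0, 0, 0]]' --hand '[0.1, 0.4, 0.6, 1, 1, 1, 1, 1]'

```text
clock: 2.8
tool_pos: [0.4819, -0.274, 0.063]
orientation: [0.0, 0.999, 0.043, 0.001]
wrist_force: [-0.7, 1.9, 5.8]
finger_gap: 0.203
gripper_force: 58.4
```

Run:
```python
from h import *
st()
```

```text
t 2.8 p [ 0.4819 -0.274   0.063 ] yaw 4.9 z [ 1.3e-03 -8.0e-04 -1.0e+00] F [-0.7  1.9  5.8] gap 0.203 grip 58.4
```

>>> move_arm --twist '[[0, 0, 0], [0, 0, 0], [0, 0, 0], [0, 0, 0], [0, 0, 0], [0, 0, 0], [0, 0, 0], [0, 0, 0], [0, 0, 0]]' --travel '[[0, 0, -0.06], [0, 0, -0.12], [0, 0, -0.2], [0, 0, -0.3], [0, 0, -0.4], [0, 0, -0.5], [0, 0, -0.6], [0, 0, -0.75], [0, 0, -0.75]]' --hand '[1, 1, 1, 1, 1, 1, 1, 1, 1]'

```text
clock: 3.7
tool_pos: [0.4827, -0.2749, 0.293]
orientation: [0.004, 0.999, 0.043, 0.004]
wrist_force: [-0.1, -0.5, -0.8]
finger_gap: 0.201
gripper_force: 58.5
```

Run:
```python
from h import *
st();plan([.4767,.1354,.28],-1.1)
```

```text
t 3.7 p [ 0.4827 -0.2749  0.293 ] yaw 4.9 z [ 0.0081 -0.0073 -0.9999] F [-0.1 -0.5 -0.8] gap 0.201 grip 58.5
travel [0.0968, -1.3646, 0.0332] twist [0.0036, -0.0037, 0.05]
```

>>> move_arm --twist '[[0, 0, 0], [0, 0, 0.01], [0, 0, 0.02], [0, 0, 0.03], [0, 0, 0.04], [0, 0, 0.05], [0, 0, 0.05], [0, 0, 0.05]]' --travel '[[0.01, -0.08, -0.02], [0.02, -0.2, -0.04], [0.03, -0.34, -0.04], [0.04, -0.48, -0.04], [0.05, -0.62, -0.04], [0.06, -0.76, -0.04], [0.06, -0.86, -0.04], [0.06, -0.9, -0.04]]' --hand '[1, 1, 1, 1, 1, 1, 1, 1]'

```text
clock: 4.5
tool_pos: [0.4759, -0.0011, 0.2988]
orientation: [-0.0, 1.0, -0.008, 0.0]
wrist_force: [0.6, -0.8, -0.4]
finger_gap: 0.203
gripper_force: 58.6
```

Run:
```python
from h import *
st();plan([.4767,.1354,.2],-1.1)
```

```text
t 4.5 p [ 0.4759 -0.0011  0.2988] yaw -0.96 z [ 2.e-04  2.e-04 -1.e+00] F [ 0.6 -0.8 -0.4] gap 0.203 grip 58.6
travel [-0.005, -0.455, 0.3295] twist [-0.0001, -0.0001, 0.0012]
```

>>> move_arm --twist '[[0, 0, 0], [0, 0, 0], [0, 0, 0], [0, 0, 0], [0, 0, 0], [0, 0, 0], [0, 0, 0], [0, 0, 0], [0, 0, 0]]' --travel '[[0, -0.12, 0], [0, -0.25, 0], [0, -0.37, 0], [-0.005, -0.455, 0.05], [-0.005, -0.455, 0.2], [-0.005, -0.455, 0.35], [-0.005, -0.455, 0.5], [-0.005, -0.455, 0.595], [-0.005, -0.455, 0.595]]' --hand '[1, 1, 1, 1, 1, 1, 1, 1, 1]'

```text
clock: 5.4
tool_pos: [0.4757, 0.1324, 0.117]
orientation: [0.0, 1.0, -0.01, -0.004]
wrist_force: [-0.7, 0.2, -0.6]
finger_gap: 0.205
gripper_force: 58.7
```

Run:
```python
from h import *
from station import grab_frame
import pickle
a=grab_frame("side");b=grab_frame("top");pickle.dump((a,b),open("f1.pkl","wb"))
st();plan([.4767,.1354,.061],-1.1)
r=lambda im,x,y,w,h,k:cv2.resize(im[y:y+h,x:x+w],(w*k,h*k),interpolation=cv2.INTER_CUBIC)
cv2.imwrite("pics/hover2.png",np.hstack([r(a["img"],180,190,110,170,3),r(b["img"],120,150,140,170,3)])[:,:,::-1])
```

```text
t 5.5 p [0.4782 0.1327 0.1212] yaw -1.13 z [ 8.e-04 -1.e-04 -1.e+00] F [ 0.7  0.3 -0.6] gap 0.204 grip 58.7
travel [-0.0052, -0.0088, 0.2005] twist [0.0, -0.0004, -0.0003]
```

View pics/hover2.png

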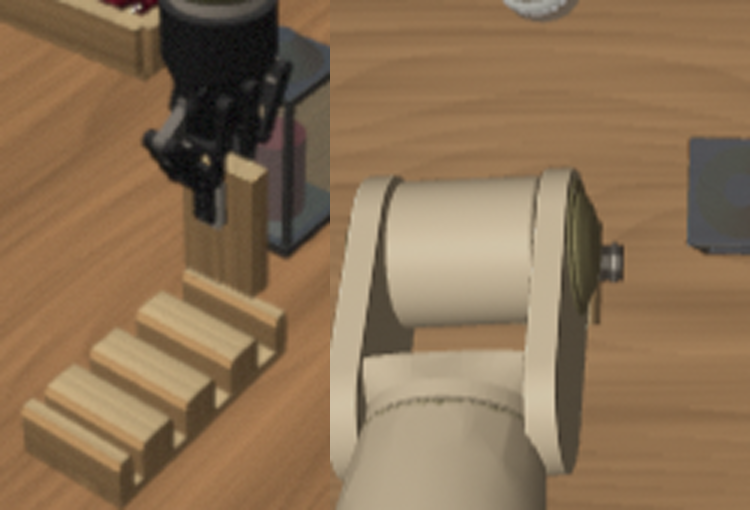

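The crop shows the board held upright just above slot 4. I check the alignment by overlaying predicted corners on the side view.

Run:
```python
from h import *
import pickle
from station import state
a,b=pickle.load(open("f1.pkl","rb"))
k=5;x0,y0,w,h=185,225,110,118
im=np.ascontiguousarray(cv2.resize(a["img"][y0:y0+h,x0:x0+w],(w*k,h*k),interpolation=cv2.INTER_CUBIC)[:,:,::-1])
yaw=np.radians(-1.1);e1=np.array([np.cos(yaw),np.sin(yaw),0]);e2=np.array([-e1[1],e1[0],0]);ez=np.array([0,0,1.])
C=np.array([.478,.2014,0])
def line(p,q,c):
    u=(proj(a,np.array([p,q]))-[x0,y0]+.5)*k-.5
    cv2.line(im,*[tuple(int(round(v)) for v in r) for r in u],c,1)
for c,wd in((72,8),(30,12),(-16,16),(-66,20)):
    for sgn in(-1,1):
        m=C+e2*(c+sgn*(wd/2))/1000
        line(m-e1*.042+ez*.01,m-e1*.042+ez*.034,(0,0,255))
        m2=C+e2*(c+sgn*(wd/2+3))/1000
        line(m2-e1*.042+ez*.04,m2+e1*.042+ez*.04,(255,255,0))
s=state();T=s["tool_pos"];print(T)
for sy in(-1,1):
    for sx in(-1,1):
        m=T+e1*sx*.03+e2*sy*.009
        line(m-ez*.053,m+ez*.047,(0,255,0))
    m=T+e2*sy*.009;line(m-e1*.03+ez*.047,m+e1*.03+ez*.047,(0,255,0));line(m-e1*.03-ez*.053,m+e1*.03-ez*.053,(0,255,0))
cv2.imwrite("pics/ov.png",im)
```

```text
[0.47815654 0.13273435 0.12115571]
```

View pics/ov.png

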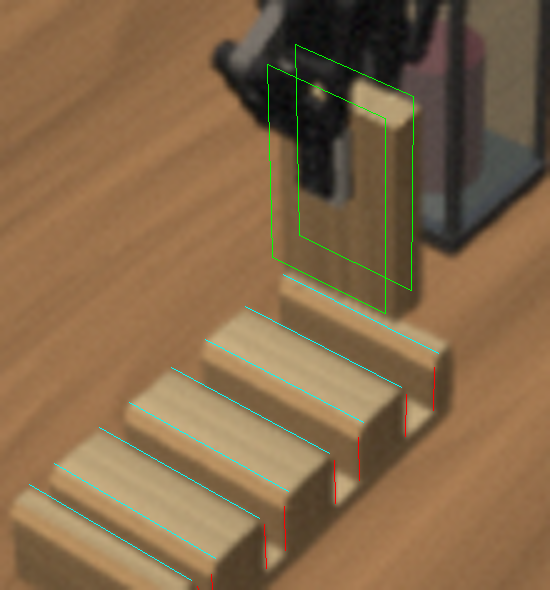

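The plinth prediction fits the side image to about 1 px. The board sits about 2-3 mm toward -x of the TCP, which is harmless along the slot. I correct y and lower gently.

>>> move_arm --twist '[[0, 0, 0], [0, 0, 0], [0, 0, 0], [0, 0, 0], [0, 0, 0], [0, 0, 0]]' --travel '[[0.0, -0.009, 0], [0.0, -0.009, 0.03], [0.0, -0.009, 0.06], [0.0, -0.009, 0.085], [0.0, -0.009, 0.1], [0.0, -0.009, 0.11]]' --hand '[1, 1, 1, 1, 1, 1]'

```text
clock: 6.1
tool_pos: [0.4774, 0.1359, 0.0868]
orientation: [-0.0, 1.0, -0.01, -0.0]
wrist_force: [-0.7, 1.8, 0.5]
finger_gap: 0.203
gripper_force: 58.7
```

Run:
```python
from h import *
st()
```

```text
t 6.1 p [0.4774 0.1359 0.0868] yaw -1.11 z [-6.e-04  2.e-04 -1.e+00] F [-0.7  1.8  0.5] gap 0.203 grip 58.7
```

>>> move_arm --twist '[[0, 0, 0], [0, 0, 0], [0, 0, 0], [0, 0, 0]]' --travel '[[0, 0, 0.015], [0, 0, 0.03], [0, 0, 0.045], [0, 0, 0.055]]' --hand '[1, 1, 1, 1]'

```text
clock: 6.5
tool_pos: [0.4776, 0.1361, 0.0705]
orientation: [-0.0, 1.0, -0.01, 0.0]
wrist_force: [0.6, 3.6, 1.5]
finger_gap: 0.202
gripper_force: 58.9
```

Run:
```python
from h import *
st()
```

```text
t 6.5 p [0.4776 0.1361 0.0705] yaw -1.11 z [ 2.e-04  5.e-04 -1.e+00] F [0.6 3.6 1.5] gap 0.202 grip 58.9
```

>>> move_arm --twist '[[0, 0, 0], [0, 0, 0], [0, 0, 0], [0, 0, 0]]' --travel '[[0, -0.003, 0.005], [0, -0.003, 0.013], [0, -0.003, 0.02], [0, -0.003, 0.024]]' --hand '[1, 1, 1, 1]'

```text
clock: 6.9
tool_pos: [0.4775, 0.1366, 0.0633]
orientation: [0.0, 1.0, -0.01, -0.0]
wrist_force: [-1.1, 0.2, -1.2]
finger_gap: 0.203
gripper_force: 58.7
```

Run:
```python
from h import *
st()
```

```text
t 6.9 p [0.4775 0.1366 0.0633] yaw -1.11 z [-3.e-04 -2.e-04 -1.e+00] F [-1.1  0.2 -1.2] gap 0.203 grip 58.7
```

>>> move_arm --twist '[[0, 0, 0], [0, 0, 0], [0, 0, 0]]' --travel '[[0, 0, 0.003], [0, 0, 0.006], [0, 0, 0.006]]' --hand '[1, 1, 1]'

```text
clock: 7.2
tool_pos: [0.4776, 0.1367, 0.063]
orientation: [0.0, 1.0, -0.01, 0.0]
wrist_force: [-6.2, -0.9, 13.5]
finger_gap: 0.203
gripper_force: 60.9
```

Run:
```python
from h import *
st()
```

```text
t 7.2 p [0.4776 0.1367 0.063 ] yaw -1.09 z [ 2.e-04 -3.e-04 -1.e+00] F [-6.2 -0.9 13.5] gap 0.203 grip 60.9
```

The board has seated: the TCP height is the same as at pick-up, and the floor pushes back with 13 N. I release and rise.

>>> move_arm --twist '[[0, 0, 0], [0, 0, 0], [0, 0, 0], [0, 0, 0], [0, 0, 0], [0, 0, 0], [0, 0, 0], [0, 0, 0], [0, 0, 0], [0, 0, 0]]' --travel '[[0, 0, -0.003], [0, 0, -0.003], [0, 0, -0.003], [0, 0, -0.003], [0, 0, -0.05], [0, 0, -0.15], [0, 0, -0.3], [0, 0, -0.45], [0, 0, -0.6], [0, 0, -0.7]]' --hand '[0.5, 0.2, 0, 0, 0, 0, 0, 0, 0, -0.3]'

```text
clock: 8.2
tool_pos: [0.4779, 0.1368, 0.275]
orientation: [-0.0, 1.0, -0.01, 0.002]
wrist_force: [-0.1, 0.5, -0.1]
finger_gap: 0.646
gripper_force: 0.0
```

Run:
```python
from h import *
st();plan([.4775,-.1973,.27],6.8)
```

```text
t 8.2 p [0.4779 0.1368 0.275 ] yaw -1.1 z [ 3.5e-03  1.0e-04 -1.0e+00] F [-0.1  0.5 -0.1] gap 0.646 grip 0.0
travel [0.0201, 1.1134, 0.0165] twist [0.0, -0.0017, -0.0658]
```

>>> move_arm --twist '[[0, 0, 0], [0, 0, -0.01], [0, 0, -0.02], [0, 0, -0.03], [0, 0, -0.045], [0, 0, -0.066], [0, 0, -0.066], [0, 0, -0.066], [0, 0, -0.066]]' --travel '[[0, 0.1, 0], [0, 0.24, 0], [0, 0.38, 0], [0, 0.52, 0], [0.01, 0.66, 0], [0.02, 0.8, 0], [0.02, 0.92, 0], [0.02, 1.0, 0], [0.02, 1.0, 0]]' --hand '[-0.3, -0.3, -0.3, -0.3, -0.3, -0.3, -0.3, -0.3, -0.3]'

```text
clock: 9.1
tool_pos: [0.4775, -0.1658, 0.2713]
orientation: [-0.0, 0.998, 0.058, -0.0]
wrist_force: [-0.0, 1.3, -1.0]
finger_gap: 0.647
gripper_force: 0.0
```

Run:
```python
from h import *
from station import grab_frame
st()
t=grab_frame("top");a=grab_frame("side")
print("slot4 board",rects(t,(128,200,95,70),lambda u:u.min(2)>105,.11,amin=15))
print(rects(t,(320,180,66,80),lambda u:u.min(2)>110,.11))
plan([.4775,-.1973,.16],6.8)
r=lambda im,x,y,w,h,k:cv2.resize(im[y:y+h,x:x+w],(w*k,h*k),interpolation=cv2.INTER_CUBIC)
cv2.imwrite("pics/after1.png",np.hstack([r(a["img"],180,190,170,160,2),r(t["img"],120,180,230,160,2)])[:,:,::-1])
```

```text
t 9.1 p [ 0.4775 -0.1658  0.2713] yaw 6.62 z [-7.e-04 -0.e+00 -1.e+00] F [-0.   1.3 -1. ] gap 0.647 grip 0.0
slot4 board [([440.1, 121.2], [14.3, 8.7], 86.3, 108), ([474.5, 108.6], [7.7, 78.3], 88.7, 504), ([476.1, 197.8], [30.1, 77.7], 88.5, 2120), ([475.6, 149.8], [45.3, 78.6], 89.3, 3010), ([477.7, 264.7], [7.1, 77.7], 89.3, 478), ([477.2, 236.9], [25.1, 78.9], 89.7, 1822)]
[([447.8, -286.0], [23.0, 40.1], 88.3, 481), ([500.2, -231.8], [136.2, 116.0], 57.4, 14722), ([586.8, -224.8], [16.4, 12.6], 2.2, 131), ([556.6, -166.6], [28.6, 102.8], 58.4, 2151)]
travel [-0.0139, 0.113, 0.3718] twist [-0.0003, 0.0002, -0.0002]
```

View pics/after1.png

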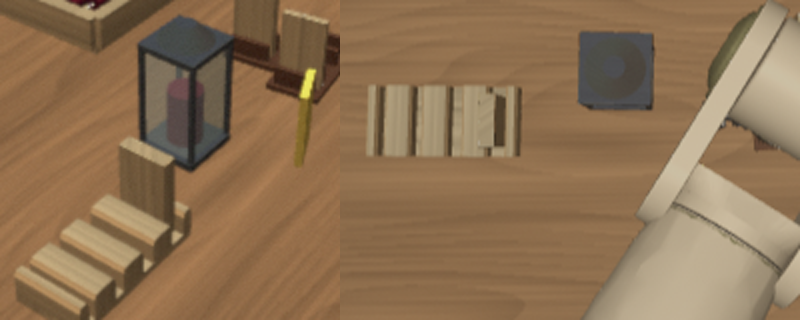

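The crop shows the thick board upright and home in slot 4, within the plinth, with the lantern untouched. Next is the left board.

>>> move_arm --twist '[[0, 0, 0], [0, 0, 0], [0, 0, 0], [0, 0, 0], [0, 0, 0]]' --travel '[[-0.005, 0.05, 0.0], [-0.012, 0.113, 0.1], [-0.016, 0.113, 0.25], [-0.016, 0.113, 0.35], [-0.016, 0.113, 0.37]]' --hand '[-0.3, -0.3, -0.3, -0.3, -0.3]'

```text
clock: 9.7
tool_pos: [0.4759, -0.1966, 0.1579]
orientation: [-0.002, 0.998, 0.06, -0.002]
wrist_force: [0.1, -0.5, -0.1]
finger_gap: 0.653
gripper_force: 0.0
```

Run:
```python
from h import *
st();plan([.4763,-.1973,.061],6.8)
```

```text
t 9.7 p [ 0.4759 -0.1966  0.1579] yaw 6.86 z [-0.0048  0.0034 -1.    ] F [ 0.1 -0.5 -0.1] gap 0.653 grip 0.0
travel [0.0026, 0.0039, 0.3228] twist [-0.0019, 0.0021, 0.0005]
```

>>> move_arm --twist '[[0, 0, 0], [0, 0, 0], [0, 0, 0], [0, 0, 0], [0, 0, 0]]' --travel '[[0, 0, 0.1], [0, 0, 0.2], [0, 0, 0.28], [0, 0, 0.32], [0, 0, 0.32]]' --hand '[-0.3, -0.3, -0.3, -0.3, -0.3]'

```text
clock: 10.2
tool_pos: [0.4772, -0.1974, 0.0647]
orientation: [-0.0, 0.998, 0.06, -0.0]
wrist_force: [-0.1, -0.5, 0.1]
finger_gap: 0.65
gripper_force: 0.0
```

>>> move_arm --twist '[[0, 0, 0], [0, 0, 0], [0, 0, 0], [0, 0, 0], [0, 0, 0], [0, 0, 0], [0, 0, 0], [0, 0, 0]]' --travel '[[0, 0, 0], [0, 0, 0], [0, 0, 0], [0, 0, 0], [0, 0, 0], [0, 0, 0], [0, 0, 0], [0, 0, 0]]' --hand '[0.1, 0.4, 0.6, 0.8, 1, 1, 1, 1]'

```text
clock: 11.0
tool_pos: [0.4773, -0.1977, 0.0655]
orientation: [0.0, 0.998, 0.059, 0.0]
wrist_force: [-0.7, 0.7, 6.6]
finger_gap: 0.11
gripper_force: 58.6
```

Run:
```python
from h import *
st()
```

```text
t 11.0 p [ 0.4773 -0.1977  0.0655] yaw 6.82 z [ 9.e-04 -6.e-04 -1.e+00] F [-0.7  0.7  6.6] gap 0.11 grip 58.6
```

>>> move_arm --twist '[[0, 0, 0], [0, 0, 0], [0, 0, 0], [0, 0, 0], [0, 0, 0], [0, 0, 0], [0, 0, 0], [0, 0, 0], [0, 0, 0]]' --travel '[[0, 0, -0.06], [0, 0, -0.12], [0, 0, -0.2], [0, 0, -0.3], [0, 0, -0.4], [0, 0, -0.5], [0, 0, -0.6], [0, 0, -0.75], [0, 0, -0.78]]' --hand '[1, 1, 1, 1, 1, 1, 1, 1, 1]'

```text
clock: 11.9
tool_pos: [0.4779, -0.1981, 0.3035]
orientation: [0.002, 0.998, 0.06, 0.003]
wrist_force: [-0.6, -0.2, -1.0]
finger_gap: 0.104
gripper_force: 58.5
```

Run:
```python
from h import *
st();plan([.4796,.2324,.3],-1.1)
```

```text
t 11.9 p [ 0.4779 -0.1981  0.3035] yaw 6.83 z [ 0.0063 -0.0045 -1.    ] F [-0.6 -0.2 -1. ] gap 0.104 grip 58.5
travel [0.1759, -1.4243, 0.0052] twist [0.0023, -0.0029, 0.066]
```

>>> move_arm --twist '[[0, 0, 0], [0, 0, 0.01], [0, 0, 0.02], [0, 0, 0.03], [0, 0, 0.045], [0, 0, 0.06], [0, 0, 0.066], [0, 0, 0.066], [0, 0, 0.066]]' --travel '[[0.01, -0.1, 0], [0.03, -0.23, 0], [0.05, -0.37, 0], [0.06, -0.51, 0], [0.08, -0.65, 0], [0.1, -0.78, 0], [0.11, -0.9, 0], [0.12, -0.97, 0], [0.12, -1.0, 0]]' --hand '[1, 1, 1, 1, 1, 1, 1, 1, 1]'

```text
clock: 12.8
tool_pos: [0.4768, 0.1062, 0.2982]
orientation: [-0.0, 1.0, -0.009, -0.0]
wrist_force: [-1.2, -1.0, -1.1]
finger_gap: 0.111
gripper_force: 58.6
```

Run:
```python
from h import *
st();plan([.4796,.2324,.12],-1.1)
```

```text
t 12.8 p [0.4768 0.1062 0.2982] yaw -0.98 z [-9.e-04  2.e-04 -1.e+00] F [-1.2 -1.  -1.1] gap 0.111 grip 58.6
travel [0.0026, -0.4205, 0.5942] twist [-0.0001, 0.0004, 0.001]
```

>>> move_arm --twist '[[0, 0, 0], [0, 0, 0], [0, 0, 0], [0, 0, 0], [0, 0, 0.001], [0, 0, 0.001], [0, 0, 0.001], [0, 0, 0.001], [0, 0, 0.001], [0, 0, 0.001]]' --travel '[[0.005, -0.12, 0], [0.005, -0.25, 0], [0.005, -0.36, 0], [0.005, -0.42, 0.02], [0.005, -0.42, 0.12], [0.005, -0.42, 0.26], [0.005, -0.42, 0.4], [0.005, -0.42, 0.52], [0.005, -0.42, 0.59], [0.005, -0.42, 0.59]]' --hand '[1, 1, 1, 1, 1, 1, 1, 1, 1, 1]'

```text
clock: 13.8
tool_pos: [0.4797, 0.2294, 0.1189]
orientation: [0.001, 1.0, -0.011, -0.003]
wrist_force: [0.7, -0.2, -0.3]
finger_gap: 0.104
gripper_force: 58.6
```

Run:
```python
from h import *
from station import grab_frame,state
a=grab_frame("side")
st();plan([.4796,.2324,.085],-1.1)
k=5;x0,y0,w,h=180,215,110,118
im=np.ascontiguousarray(cv2.resize(a["img"][y0:y0+h,x0:x0+w],(w*k,h*k),interpolation=cv2.INTER_CUBIC)[:,:,::-1])
yaw=np.radians(-1.1);e1=np.array([np.cos(yaw),np.sin(yaw),0]);e2=np.array([-e1[1],e1[0],0]);ez=np.array([0,0,1.])
def line(p,q,c):
    u=(proj(a,np.array([p,q]))-[x0,y0]+.5)*k-.5
    cv2.line(im,*[tuple(int(round(v)) for v in r) for r in u],c,1)
T=state()["tool_pos"]
for sy in(-1,1):
    for sx in(-1,1):
        m=T+e1*sx*.03+e2*sy*.005
        line(m-ez*.055,m+ez*.045,(0,255,0))
cv2.imwrite("pics/ov2.png",im)
```

```text
t 13.85 p [0.4808 0.2298 0.1211] yaw -1.27 z [-2.4e-03 -7.0e-04 -1.0e+00] F [ 0.1 -0.4 -0.6] gap 0.112 grip 58.6
travel [-0.004, -0.0087, 0.1202] twist [0.0003, 0.0011, -0.0014]
```

View pics/ov2.png

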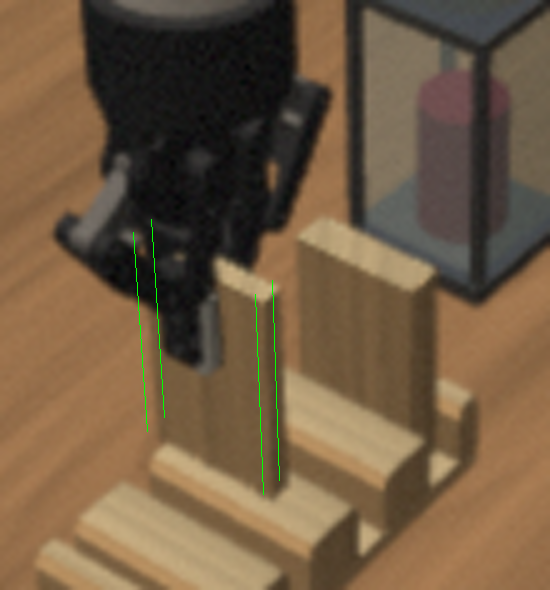

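The crop shows board 1 home in slot 4. The thin board is held above slot 2, with the same ~1.6 px offset as before. I correct y and lower.

>>> move_arm --twist '[[0, 0, 0], [0, 0, 0], [0, 0, 0], [0, 0, 0], [0, 0, 0], [0, 0, 0]]' --travel '[[0.0, -0.009, 0], [0.0, -0.009, 0.03], [0.0, -0.009, 0.06], [0.0, -0.009, 0.085], [0.0, -0.009, 0.1], [0.0, -0.009, 0.11]]' --hand '[1, 1, 1, 1, 1, 1]'

```text
clock: 14.45
tool_pos: [0.4811, 0.2332, 0.0882]
orientation: [0.0, 1.0, -0.011, -0.0]
wrist_force: [-0.5, 0.4, -0.3]
finger_gap: 0.107
gripper_force: 58.6
```

Run:
```python
from h import *
st()
```

```text
t 14.45 p [0.4811 0.2332 0.0882] yaw -1.23 z [-6.e-04 -1.e-04 -1.e+00] F [-0.5  0.4 -0.3] gap 0.107 grip 58.6
```

>>> move_arm --twist '[[0, 0, 0], [0, 0, 0], [0, 0, 0], [0, 0, 0]]' --travel '[[0, 0, 0.015], [0, 0, 0.03], [0, 0, 0.045], [0, 0, 0.055]]' --hand '[1, 1, 1, 1]'

```text
clock: 14.85
tool_pos: [0.4811, 0.2332, 0.0719]
orientation: [0.0, 1.0, -0.011, -0.0]
wrist_force: [-0.8, 0.0, -0.4]
finger_gap: 0.105
gripper_force: 58.6
```

Run:
```python
from h import *
st()
```

```text
t 14.85 p [0.4811 0.2332 0.0719] yaw -1.23 z [-3.e-04 -1.e-04 -1.e+00] F [-0.8  0.  -0.4] gap 0.105 grip 58.6
```

No side force. I lower onto the floor.

>>> move_arm --twist '[[0, 0, 0], [0, 0, 0], [0, 0, 0], [0, 0, 0]]' --travel '[[0, 0, 0.01], [0, 0, 0.019], [0, 0, 0.024], [0, 0, 0.024]]' --hand '[1, 1, 1, 1]'

```text
clock: 15.25
tool_pos: [0.4813, 0.2333, 0.0655]
orientation: [-0.0, 1.0, -0.011, 0.0]
wrist_force: [-0.9, -1.0, 3.1]
finger_gap: 0.106
gripper_force: 59.1
```

Run:
```python
from h import *
st()
```

```text
t 15.25 p [0.4813 0.2333 0.0655] yaw -1.22 z [ 3.e-04  0.e+00 -1.e+00] F [-0.9 -1.   3.1] gap 0.106 grip 59.1
```

>>> move_arm --twist '[[0, 0, 0], [0, 0, 0], [0, 0, 0], [0, 0, 0], [0, 0, 0], [0, 0, 0], [0, 0, 0], [0, 0, 0], [0, 0, 0], [0, 0, 0]]' --travel '[[0, 0, 0], [0, 0, 0], [0, 0, 0], [0, 0, 0], [0, 0, -0.05], [0, 0, -0.15], [0, 0, -0.3], [0, 0, -0.45], [0, 0, -0.6], [0, 0, -0.7]]' --hand '[0.5, 0.2, 0, 0, 0, 0, 0, 0, 0, 0]'

```text
clock: 16.25
tool_pos: [0.4814, 0.2334, 0.2785]
orientation: [-0.0, 1.0, -0.011, 0.002]
wrist_force: [0.4, -0.5, -0.4]
finger_gap: 0.502
gripper_force: 0.0
```

>>> move_arm --twist '[[0, 0, 0], [0, 0, 0], [0, 0, 0], [0, 0, 0], [0, 0, 0], [0, 0, 0], [0, 0, 0]]' --travel '[[-0.1, 0.1, 0], [-0.2, 0.24, 0], [-0.3, 0.38, 0], [-0.4, 0.5, 0], [-0.4, 0.65, 0], [-0.4, 0.7, 0], [-0.4, 0.7, 0]]' --hand '[0, 0, 0, 0, 0, 0, 0]'

```text
clock: 16.95
tool_pos: [0.3566, 0.0244, 0.2753]
orientation: [0.0, 1.0, -0.012, 0.0]
wrist_force: [0.2, 0.6, 0.7]
finger_gap: 0.498
gripper_force: 0.0
```

Run:
```python
from h import *
from station import grab_frame
st()
t=grab_frame("top");a=grab_frame("side")
r=lambda im,x,y,w,h,k:cv2.resize(im[y:y+h,x:x+w],(w*k,h*k),interpolation=cv2.INTER_CUBIC)
cv2.imwrite("pics/final.png",np.hstack([r(a["img"],180,100,200,250,2),r(t["img"],125,100,150,187,2)[:374] if 0 else r(t["img"],120,70,200,250,2)])[:,:,::-1])
```

```text
t 16.95 p [0.3566 0.0244 0.2753] yaw -1.43 z [ 6.e-04 -3.e-04 -1.e+00] F [0.2 0.6 0.7] gap 0.498 grip 0.0
```

View pics/final.png

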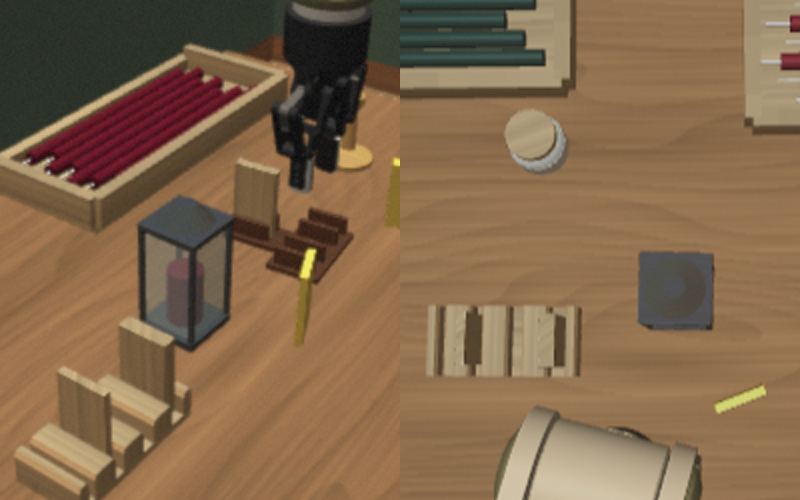

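The final picture shows both boards upright in slots 2 and 4, within the plinth's edges. The back board, lantern and jar are in place, and the arm is clear. I hand in.

```bash
python3 -c "
from station import arm
print(arm.hand_in())"
```

```text
the job is handed in; nothing more can be done
None
```

Both front boards are upright on their slot floors and released, the 10 mm left one in slot 2 and the 18 mm right one in slot 4; nothing else was touched, and the job was handed in at about 17 s.

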